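# Tip the drive case's lid, catch it and lower it shut

### The arm

A 6-joint arm with a two-finger parallel gripper is mounted at the origin on a cart in front of the work surface, level with it; the furniture and walls round the work are solid. World frame = base frame: x ahead of the robot, y to its left, z up, the work surface at z = 0. Lengths are in m, angles in rad, forces in N, time in s.
With the tool pointing down it reaches from about 0.3 to 0.775 m from the base axis. Payload 14.6 kg.
Tool frame: the origin (TCP) lies between the finger pads; the fingertips stand 22 mm ahead of it and the grasp point (between the pads) lies 3 mm ahead of it (ctrl.tip_reach is the distance from the TCP to the fingertips, in m); z points along the fingers, y is the direction in which the jaws open and shut (so a half turn about z gives the same grasp; the last joint's range is limited). The gripper opens to 94 mm and grips with 3 to 60 N. Pads are 16 mm wide; open, the fingers measure 119 mm over their backs; the gripper's body (75 mm by 177 mm) begins 78 mm behind the grasp point.
Start: joints at [1.05, 0.3, 1.521, -0, 1.321, -0.067], TCP at [0.241, 0.494, 0.227] pointing down, gripper open.
Joint ranges: [-3.03, 3.03], [-0.79, 2.21], [0.23, 2.52], [-1.04, 4.18], [0, 3.07], [-2.55, 2.55]. Speed limits (rad/s): [2.22, 2.22, 2.57, 3.14, 3.14, 3.14].

### API

Orientations are given as [roll, pitch, yaw] about the fixed x, y, z axes, in that order (R = Rz(yaw) Ry(pitch) Rx(roll)).
In Python, from station import ctrl gives the robot as it stands. The module is installed in compiled form; this text tells all that it offers.
- The arm moves only by the shell command python3 -m creep 'ROWS' [OPENING] [FORCE]. ROWS is a JSON object of lists of equal length, an entry for each row: "xyz": the shift along the tool's x, y, z in mm, a list of three; "spin": the turn about the tool's z in rad. In form: {"xyz": [[tx, ty, tz], ...], "spin": [spin, ...]}. A call has 1 to 5 rows; each row shifts and turns the commanded pose from where the row before left it, along the tool's axes as they then stand; what a row does not reach is not made up. A row lasts 1/8 s, in which the tool goes at most 62.5 mm and 10.7 degrees, less where a joint would pass 70% of its speed; a pose out of reach is approached as far as the arm can. A call with a gripper value outside its range is refused whole. OPENING is the finger opening in mm, from 0 to 94, set as the call begins (- or left out, the last holds). The fingers move at their own pace and stop on an object; FORCE is the grip in N (left out, the last holds). Time passes only in rows, so rows that do not move let the fingers close. It gives the time, the measured TCP pose, the force and the opening at its end, in the units of the state.
- ctrl.get_obs(): the state, without advancing time (a new reading comes with each control period).
- ctrl.camera(name): name is "scene" or "top"; returns the picture (420x560x3 uint8, red, green, blue); there is no depth.
- ctrl.camera_model(name): a dict with "fx", "fy", "cx", "cy" (pixels), "R" (3x3) and "t" (3): a world point X has camera coordinates R X + t. Camera axes: x right, y down, z forward; pixel columns grow to the right and rows downward; lengths in m; the calibration is good to about 2 mm. A picture is of the moment at which its call begins. camera_model takes no time and is no camera call.
- ctrl.hand_in(): hands the job in, once; it reports no verdict.
The state is a dict: "time_s": time; "qpos": joint angles; "joint_vel": joint speeds; "tau": joint torques, N m; "ee_pos": TCP position; "eef_rot": TCP orientation; "force": force on the tool from outside, world axes, zero at the start; "moment": the same for the moment, N m; "grip_width": finger opening in m.
Only numpy, scipy, OpenCV 4.12 (cv2) and the standard library are available. Lean on these libraries where they do the work, as an engineer would, in place of code of your own. Each camera call takes 0.05 s, during which the arm holds its last target.

### The job

Close the black drive case without jarring the disk drive inside: tip its upright lid over towards the open case, catch the falling lid by its tongue on a finger, and let it down gently until it is fully shut; it must not slam. Only touch the lid, never pinch it between the fingers, and do not disturb the drive inside or the other things on the table. Finish clear of everything.

Things in the scene. Friction and masses are not known exactly. Their poses are not given: they have to be found in the camera images.
- case: black open-topped case fixed to the table, 130 (x, front to back) x 190 (y) x 100 high, walls 5; foam inside up to 74 high with a pocket holding a disk drive. Origin: centre of its underside; x points from its front wall to its hinged back wall, z up. It stands side on: the hinged back is at the robot's left, the front at its right, give or take 20 degrees
- case_lid (a joint): lid angle in rad: 0 fully shut (plate lying level on the rim), 1.57 upright, stop at 1.85 leaning back. The lid (0.22 kg or so) stands nearly upright, held by slight hinge friction; once tipped about 0.2 rad forward of upright it falls forward by itself in about a second and slams if nothing catches it. No spring, no latch
- lid_hinge (a point): middle of the hinge line, on the top edge of the case's back wall, 100 above the table and 65 behind the case's centre; it does not move. The hinge line runs along the case's y
- tongue_edge (a point): middle of the free edge of the lid's pull tongue (70 wide, sticking out 30 from the middle of the lid's 130 long, 190 wide, 6 thick plate), at half thickness, 160 from the hinge line. With the lid shut the tongue overhangs the front wall by 30, its underside 100 above the table, free below. Axes turn with the lid: x from free edge to hinge, z out of the outer (upper) face
- drive_in_mid (a point): middle of the disk drive (70x100x11) lying in the foam pocket in the case; must stay there
- drive_out: bystander: flat silver 2.5 inch disk drive, 70x100x11, lying on the table behind the lid, on the case's hinge side; origin centre of its underside
- driver: bystander: thin precision screwdriver, 156 long, 16 thick, lying on the table in front of the case (its front wall side); origin centre of its underside
- dish: bystander: round metal screw dish, 77 across, 15 high, beside the case, on the side away from the robot; origin centre of its underside
- bracket: bystander: small sheet-metal angle bracket, 22x70x12, beside the case, on the robot's side; origin centre of its underside
- cutter: bystander: pliers, 53x132x10, far right on the table; origin centre of its underside
- tweezers_a: bystander: tweezers, 14x123x10, on the right of the table; origin centre of its underside
- bit_tray: bystander: tray of driver bits, 72x115x24, at the left of the table; origin centre of its underside
- part_sink_3: bystander: heat sink with pipe, 54x163x16, at the front left of the table; origin centre of its underside

How it is judged:
On the way:
1. the falling lid, well past upright, is caught and borne by the fingers while still far from shut (lid angle between 0.4 and 1.25 rad, moving slower than 1 rad/s) (value of joint case_lid between 0.4 and 1.25 rad and contact force between the fingers and case_lid above 0.3 N and velocity of joint case_lid above -1 rad/s), for 0.2 s.
At the end, for the whole second after the job is handed in: the lid is fully shut (within 0.03 rad) and at rest, the drive is still in its pocket (within 10 mm) and every bystander is within 20 mm of where it stood (value of joint case_lid below 0.03 rad and velocity of joint case_lid between -0.05 and 0.05 rad/s and distance of drive_in_mid from where it was at the start of the episode below 0.01 m and distance of each of drive_out, driver, dish, bracket, cutter, tweezers_a, bit_tray, part_sink_3 from where it was at the start of the episode below 0.02 m); the robot touches nothing.
It fails at once if the lid slams: it is within 0.25 rad of shut and closing faster than 2 rad/s (a drop of several mm at the edge) (value of joint case_lid below 0.25 rad and velocity of joint case_lid below -2 rad/s).
It fails at once if the lid is pinched: before it is shut the fingers touch it with the tongue's edge in the middle of the grip (value of joint case_lid above 0.1 rad and contact force between the fingers and case_lid above 0.3 N and z of the grasp point in the frame of tongue_edge between -0.008 and 0.008 m and x of the grasp point in the frame of tongue_edge between -0.005 and 0.06 m and y of the grasp point in the frame of tongue_edge between -0.04 and 0.04 m).
It fails at once if the lid is forced: more than 25 N between the fingers and the lid (contact force between the fingers and case_lid above 25 N).
It fails at once if the drive inside is disturbed by more than 10 mm (distance of drive_in_mid from where it was at the start of the episode above 0.01 m).
It fails at once if a bystander is moved by more than 20 mm (distance of any of drive_out, driver, dish, bracket, cutter, tweezers_a, bit_tray, part_sink_3 from where it was at the start of the episode above 0.02 m).
It also fails if it takes over 42 s, if anything falls off the work surface, if the arm or the gripper's body presses on something with over 40 N, if the wrist force passes 120 N, or if a joint passes its speed limit or range.

## Working session

There is one attempt and no reset: what is moved stays moved. The work goes in short steps, Python scripts to look and compute and a shell command to move; the robot and the scene stay as the last step left them, time stands still between calls to the robot, and variables do not carry over. Pictures are saved under pics/ and viewed, and the job is handed in when it is done.

```bash
mkdir -p pics
python3 - <<'E'
from station import ctrl
import cv2,numpy as np
print(ctrl.get_obs(), ctrl.tip_reach)
for n in("scene","top"):
    cv2.imwrite(f"pics/{n}0.png",ctrl.camera(n)[:,:,::-1]); print(n,ctrl.camera_model(n))
E
```

```text
{'time_s': 0.0, 'qpos': array([ 1.05041127e+00,  3.00481616e-01,  1.52156081e+00, -2.91881961e-05,
        1.32068421e+00, -6.65591873e-02]), 'joint_vel': array([ 0.00101951, -0.00056604,  0.00052981, -0.0008836 ,  0.00033752,
       -0.00074695]), 'tau': array([-1.33416226e-03, -5.31807947e+01, -3.52733624e+01,  7.07299495e-02,
        2.43280845e-02, -9.36589277e-05]), 'ee_pos': array([0.24100014, 0.49413585, 0.22688912]), 'eef_rot': array([-3.14045931e+00, -4.72116399e-05,  2.68777400e+00]), 'force': array([ 0.24065334,  0.12159443, -0.14580693]), 'moment': array([-0.00990663,  0.01658928,  0.00975864]), 'grip_width': 0.09405895487137583} 0.022
scene {'fx': 442.3734840577729, 'fy': 442.3734840577729, 'cx': 284.60881532385133, 'cy': 210.21666716800254, 'R': array([[ 0.65701494, -0.75375284,  0.0137124 ],
       [-0.52807894, -0.47313314, -0.70517918],
       [ 0.5380186 ,  0.45607203, -0.70889654]]), 't': array([-0.36503389,  0.38800845,  0.97286898])}
top {'fx': 417.9973241071741, 'fy': 417.9973241071741, 'cx': 280.0330290463521, 'cy': 210.64623874486256, 'R': array([[-0.01141772, -0.99991068, -0.00694802],
       [-0.99296601,  0.01215679, -0.11777397],
       [ 0.11784792,  0.00555444, -0.99301612]]), 't': array([0.01264391, 0.60796585, 1.25559074])}
```

View pics/scene0.png

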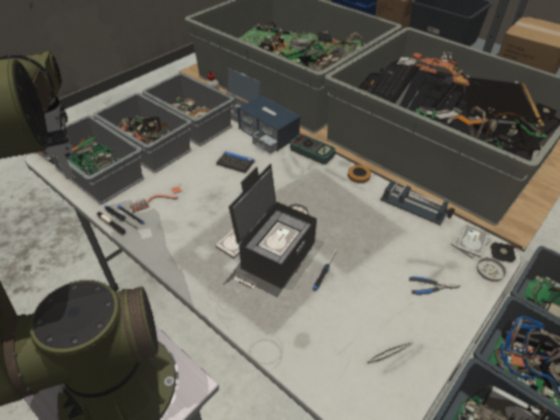

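View pics/top0.png

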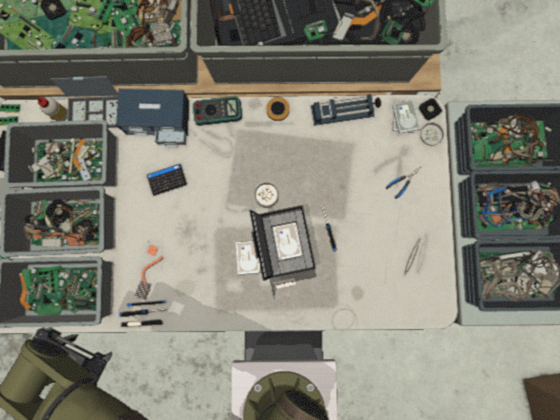

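The scene view shows the case at about (280,245) with its lid upright at (253,205). The top view shows the rim around (285,242), with the arm parked at the lower left. I'll zoom in next.

Run:
```python
import cv2
a=cv2.imread("pics/top0.png")[175:305,220:350]; cv2.imwrite("pics/topz.png",cv2.resize(a,(598,598),interpolation=cv2.INTER_CUBIC))
a=cv2.imread("pics/scene0.png")[160:300,205:350]; cv2.imwrite("pics/scenez.png",cv2.resize(a,(580,560),interpolation=cv2.INTER_CUBIC))
```

```text
(no output)
```

View pics/topz.png

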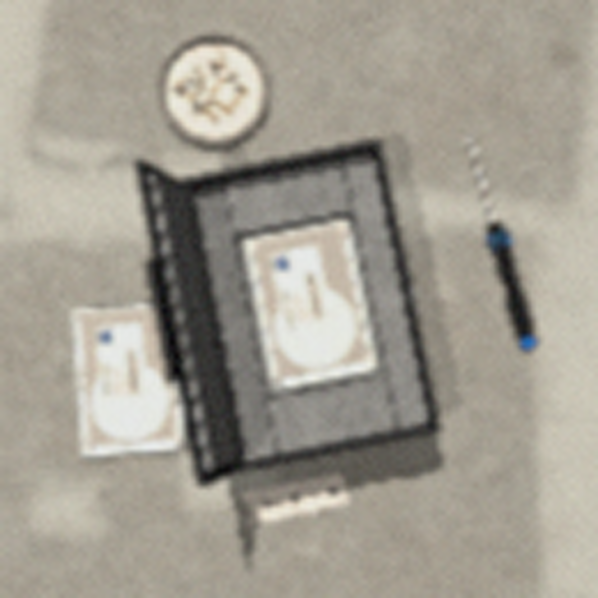

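View pics/scenez.png

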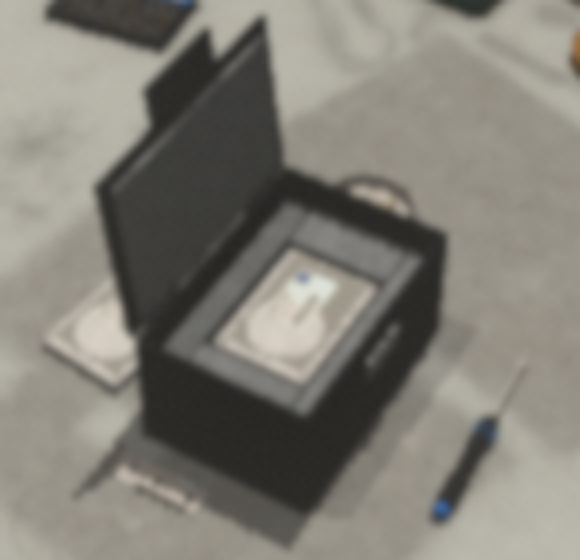

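```bash
cat > h.py <<'E'
import numpy as np
from station import ctrl
from scipy.optimize import least_squares
def lid(d,y,t,th): return np.array([65-d*np.cos(th)+t*np.sin(th),y,100+d*np.sin(th)+t*np.cos(th)])/1000
def c2w(P,p):
    x,y,w=p[:3];c,s=np.cos(w),np.sin(w)
    return np.array([x+c*P[0]-s*P[1],y+s*P[0]+c*P[1],P[2]])
M={n:ctrl.camera_model(n) for n in("top","scene")}
def proj(n,X):
    m=M[n];c=m["R"]@X+m["t"];return np.array([m["fx"]*c[0]/c[2]+m["cx"],m["fy"]*c[1]/c[2]+m["cy"]])
E
cat > fit.py <<'E'
from h import *
T=lambda U,V:np.array([220+(U+.5)/4.6-.5,175+(V+.5)/4.6-.5])
S=lambda U,V:np.array([205+(U+.5)/4-.5,160+(V+.5)/4-.5])
C=lambda *a:(lambda th:np.array(a)/1000)
L=lambda d,y,t:(lambda th:lid(d,y,t,th))
obs=[("top",T(380,143),C(-65,-95,100)),("top",T(437,430),C(-65,95,100)),
("top",T(140,160),L(130,-95,3)),("top",T(200,482),L(130,95,3)),("top",T(150,262),L(160,-35,3)),("top",T(168,380),L(160,35,3)),
("scene",S(444,236),C(-65,-95,100)),("scene",S(303,415),C(-65,95,100)),("scene",S(303,513),C(-65,95,0)),
("scene",S(265,17),L(130,-95,3)),("scene",S(100,187),L(130,95,3)),("scene",S(210,30),L(160,-35,3)),("scene",S(147,97),L(160,35,3))]
f=lambda p:np.concatenate([proj(n,c2w(g(p[3]),p))-uv for n,uv,g in obs])
r=least_squares(f,[.5,0,1.57,1.6],loss="soft_l1");print(r.x);print(f(r.x).reshape(-1,2).round(1))
p=r.x
for nm,P in [("hinge",[.065,0,.1]),("tongue",lid(160,0,3,p[3])),("tongueshut",lid(160,0,3,0))]:print(nm,c2w(P,p).round(4))
E
python3 fit.py
```

```text
[ 0.51175256 -0.01240129  1.75400709  1.66014599]
[[-0.4 -0.9]
 [ 0.3  0.7]
 [-0.  -0.5]
 [ 0.6  1.4]
 [ 0.2 -0.9]
 [ 1.5  0.7]
 [ 0.6 -1.2]
 [-0.   1.4]
 [-0.3  0.5]
 [-0.1 -1. ]
 [-1.1 -0.3]
 [-0.  -1. ]
 [-0.1 -2. ]]
hinge [0.4999 0.0515 0.1   ]
tongue [0.4968 0.0685 0.2591]
tongueshut [ 0.5291 -0.1058  0.103 ]
```

```bash
cat >> h.py <<'E'
P=np.array([0.51175256,-0.01240129,1.75400709])
def st(cx=None,cy=None,tip=None):
    """print tool state in case frame (mm); optional target (case mm, tip height mm) -> tool shift"""
    o=ctrl.get_obs();yaw=o["eef_rot"][2];e=o["ee_pos"];c,s=np.cos(P[2]),np.sin(P[2])
    d=e[:2]-P[:2];X=np.array([c*d[0]+s*d[1],-s*d[0]+c*d[1],e[2]-.022])*1000
    f=o["force"];fc=[c*f[0]+s*f[1],-s*f[0]+c*f[1],f[2]]
    print("t",round(o["time_s"],2),"case",X.round(1),"yaw",round(yaw,3),"w",round(o["grip_width"]*1e3,1),"Fcase",np.round(fc,1),"q6",round(o["qpos"][5],2))
    if cx is not None:
        D=np.array([cx,cy,tip])-X;w=np.array([c*D[0]-s*D[1],s*D[0]+c*D[1]])
        tx=np.cos(yaw)*w[0]+np.sin(yaw)*w[1];ty=np.sin(yaw)*w[0]-np.cos(yaw)*w[1]
        print("tool shift",np.round([tx,ty,-D[2]],1))
E
python3 -c "
from h import *
st(80,-46,290)"
python3 -m creep '{"xyz":[[0,0,-20],[0,0,-40],[0,0,-20],[0,0,0]],"spin":[0,0,0,0]}' 60 5; python3 -c "
from h import *
st(80,-46,290)"
```

```text
t 0.1 case [547.4 173.9 204.9] yaw 2.688 w 94.3 Fcase [-0.6  0.5 -0.6] q6 -0.07
tool shift [-454.8 -244.9  -85.1]
time_s: 0.6
ee_pos: [0.2412, 0.4946, 0.3083]
eef_rot: [3.14, 0.0, 2.688]
force: [-0.2, 0.4, -1.4]
grip_width: 0.0605
t 0.6 case [547.8 173.6 286.3] yaw 2.688 w 60.5 Fcase [ 0.5  0.1 -1.4] q6 -0.07
tool shift [-454.8 -245.4   -3.7]
```

```bash
python3 -m creep '{"xyz":[[-20,-11,-2],[-32,-17,-2],[-36,-19,0],[-36,-19,0],[-36,-19,0]],"spin":[0,0,0,0,0]}'; python3 -m creep '{"xyz":[[-36,-19,0],[-36,-19,0],[-36,-19,0],[-36,-19,0],[-36,-19,0]],"spin":[0,0,0,0,0]}'; python3 -m creep '{"xyz":[[-36,-19,0],[-36,-19,0],[-28,-16,0],[-14,-10,0],[0,0,0]],"spin":[0,0,0,0,0]}'
python3 - <<'E'
from h import *
import cv2
st(80,-46,290)
for n in("top","scene"):
    a=ctrl.camera(n)[:,:,::-1]
    a=a[130:300,200:370] if n=="top" else a[100:300,170:380]
    cv2.imwrite(f"pics/{n}1.png",cv2.resize(a,(560,560),interpolation=cv2.INTER_CUBIC))
E
```

```text
time_s: 1.23
ee_pos: [0.348, 0.3465, 0.3099]
eef_rot: [-3.14, -0.001, 2.688]
force: [0.4, -0.3, 0.8]
grip_width: 0.0601
time_s: 1.85
ee_pos: [0.4681, 0.1822, 0.3099]
eef_rot: [-3.14, -0.002, 2.688]
force: [0.2, 0.3, 0.4]
grip_width: 0.0603
time_s: 2.48
ee_pos: [0.5421, 0.0756, 0.3105]
eef_rot: [-3.141, -0.001, 2.687]
force: [-0.6, -0.2, -0.9]
grip_width: 0.0603
t 2.48 case [ 81.  -45.9 288.5] yaw 2.687 w 60.3 Fcase [-0.1  0.7 -0.9] q6 -1.04
tool shift [-0.7 -0.8 -1.5]
```

View pics/scene1.png

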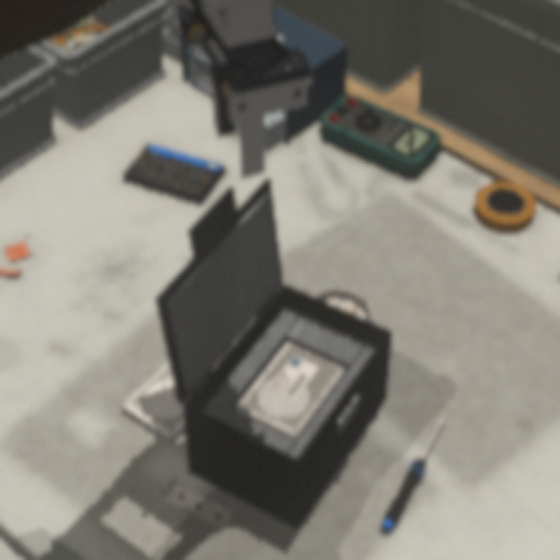

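View pics/top1.png

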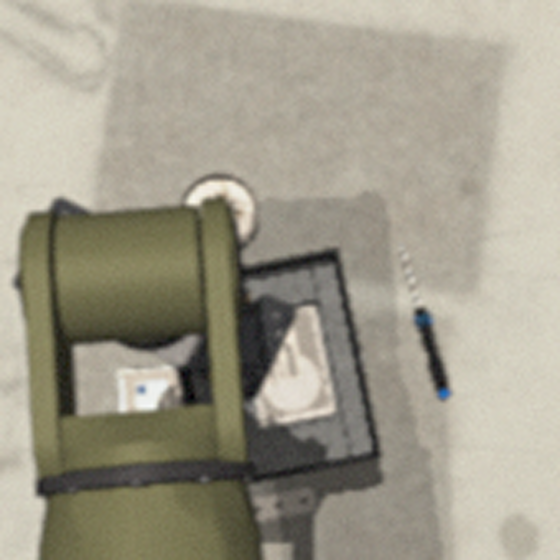

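Run:
```python
from h import *
o=ctrl.get_obs();e=o["ee_pos"];y=o["eef_rot"][2];ty=np.array([np.sin(y),-np.cos(y),0])
for k in(-1,1):print(k,proj("scene",e+[0,0,-.022]+k*.0363*ty),proj("scene",e+[0,0,-.022]+k*.0363*ty)*0)
```

```text
-1 [264.44565518 162.93106006] [0. 0.]
1 [254.08849454 146.04792437] [0. 0.]
```

The front fingertip shows at scene pixel (264,162.5), and my geometry predicts (264.4,162.9), so they agree. The tongue lies between the fingers, so I'm descending to straddle it.

```bash
python3 -m creep '{"xyz":[[0,0,10],[0,0,22],[0,0,22],[0,0,14],[0,0,5]],"spin":[0,0,0,0,0]}';  python3 - <<'E'
from h import *
import cv2
st(80,-46,215)
a=ctrl.camera("scene")[100:300,170:380,::-1]
cv2.imwrite(f"pics/s2.png",cv2.resize(a,(588,560),interpolation=cv2.INTER_CUBIC))
E
```

```text
time_s: 3.2
ee_pos: [0.5419, 0.0763, 0.2377]
eef_rot: [-3.141, -0.001, 2.688]
force: [0.6, -0.3, 0.2]
grip_width: 0.0598
t 3.2 case [ 81.7 -45.8 215.7] yaw 2.688 w 59.8 Fcase [-0.4 -0.5  0.2] q6 -1.04
tool shift [-1.2 -1.3  0.7]
```

View pics/s2.png

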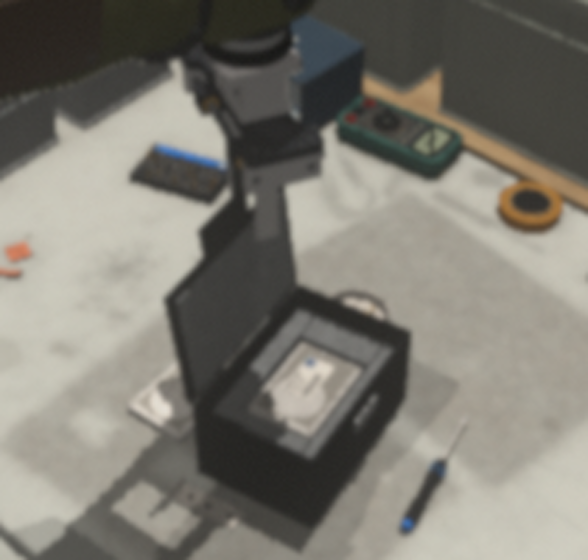

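```bash
python3 -m creep '{"xyz":[[-5,-7,0],[-5,-7,0],[-3.5,-4.8,0],[-3,-4,0],[-3,-4,0]],"spin":[0,0,0,0,0]}'; python3 -c "
from h import *
st()"; python3 -m creep '{"xyz":[[-3,-4,0],[-3,-4,0],[-3,-4,0],[0,0,0]],"spin":[0,0,0,0]}';  python3 - <<'E'
from h import *
import cv2
st()
a=ctrl.camera("scene")[100:300,170:380,::-1]
cv2.imwrite(f"pics/s3.png",cv2.resize(a,(588,560),interpolation=cv2.INTER_CUBIC))
E
```

```text
time_s: 3.88
ee_pos: [0.5481, 0.043, 0.2385]
eef_rot: [3.142, 0.0, 2.688]
force: [-0.3, 0.4, 0.2]
grip_width: 0.06
t 3.88 case [ 47.9 -45.8 216.5] yaw 2.688 w 60.0 Fcase [0.5 0.2 0.2] q6 -1.11
time_s: 4.38
ee_pos: [0.5508, 0.0283, 0.2384]
eef_rot: [-3.141, -0.0, 2.687]
force: [-0.5, 0.2, 0.3]
grip_width: 0.0602
t 4.38 case [ 32.9 -45.8 216.4] yaw 2.687 w 60.2 Fcase [0.3 0.5 0.3] q6 -1.13
```

View pics/s3.png

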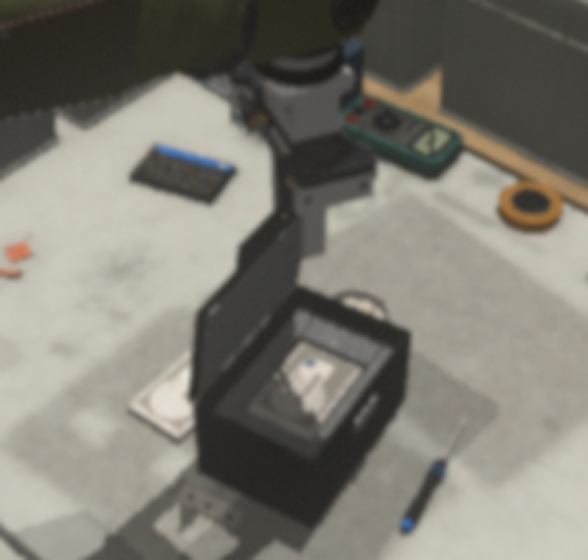

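Run:
```python
from h import *
z=lambda q:((q-[170,100])*2.8).round(0)
o=ctrl.get_obs();e=o["ee_pos"];y=o["eef_rot"][2];ty=np.array([np.sin(y),-np.cos(y),0])
for k in(-1,1):print(k,z(proj("scene",e+[0,0,-.022]+k*.0363*ty)))
for th in(1.7,1.5,1.4,1.3,1.2):print(th,[z(proj("scene",c2w(lid(d,yy,3,th),P))) for d,yy in((130,-95),(130,95),(160,-35),(160,35))])
```

```text
-1 [312. 258.]
1 [282. 209.]
1.7 [array([278., 175.]), array([159., 295.]), array([238., 183.]), array([193., 227.])]
1.5 [array([301., 183.]), array([184., 305.]), array([268., 194.]), array([224., 239.])]
1.4 [array([313., 188.]), array([197., 312.]), array([283., 202.]), array([240., 247.])]
1.3 [array([325., 195.]), array([209., 320.]), array([298., 210.]), array([256., 256.])]
1.2 [array([336., 203.]), array([222., 329.]), array([313., 220.]), array([271., 267.])]
```

The tongue corners at zoomed (285,202) and (240,247) put the lid at about 1.4 rad. The front finger is in position ahead of it, so I keep pushing gently.

```bash
python3 -m creep '{"xyz":[[-1.8,-2.4,0],[-1.8,-2.4,0],[-1.8,-2.4,0],[-1.8,-2.4,0],[-1.8,-2.4,0]],"spin":[0,0,0,0,0]}';  python3 -c "
from h import *
st()"; python3 -m creep '{"xyz":[[-1.8,-2.4,0],[-1.8,-2.4,0],[0,0,0]],"spin":[0,0,0]}';  python3 - <<'E'
from h import *
import cv2
st()
a=ctrl.camera("scene")[100:300,170:380,::-1]
cv2.imwrite(f"pics/s4.png",cv2.resize(a,(588,560),interpolation=cv2.INTER_CUBIC))
E
```

```text
time_s: 5.05
ee_pos: [0.5537, 0.0137, 0.2385]
eef_rot: [3.142, 0.0, 2.688]
force: [-0.5, 0.2, -0.6]
grip_width: 0.0601
t 5.05 case [ 18.  -46.  216.5] yaw 2.688 w 60.1 Fcase [ 0.3  0.4 -0.6] q6 -1.16
time_s: 5.42
ee_pos: [0.5548, 0.0078, 0.2384]
eef_rot: [-3.142, -0.0, 2.688]
force: [0.3, -0.5, -0.6]
grip_width: 0.0597
t 5.42 case [ 12.  -46.  216.4] yaw 2.688 w 59.7 Fcase [-0.6 -0.2 -0.6] q6 -1.17
```

View pics/s4.png

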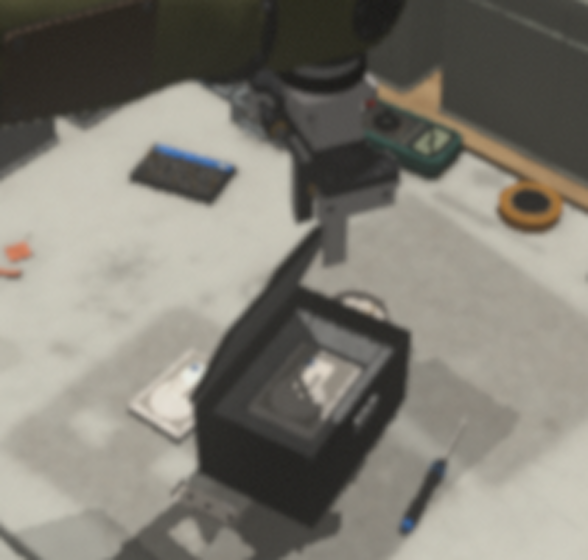

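The lid now leans forward on the front finger at about 1.1 rad. I'll move on forward, lowering it slowly.

```bash
python3 -m creep '{"xyz":[[-2.4,-3.2,-1],[-2.4,-3.2,-1],[-2.4,-3.2,-1],[-2.4,-3.2,-1],[-2.4,-3.2,-1]],"spin":[0,0,0,0,0]}';  python3 -m creep '{"xyz":[[0,0,0],[0,0,0]],"spin":[0,0]}';python3 - <<'E'
from h import *
import cv2
st()
a=ctrl.camera("scene")[100:300,170:380,::-1]
cv2.imwrite(f"pics/s5.png",cv2.resize(a,(588,560),interpolation=cv2.INTER_CUBIC))
z=lambda q:((q-[170,100])*2.8).round(0)
for th in(1.1,1.,.95,.9,.8):print(th,[z(proj("scene",c2w(lid(d,yy,6,th),P))) for d,yy in((130,-95),(130,95),(160,-35),(160,35))])
E
```

```text
time_s: 6.1
ee_pos: [0.5586, -0.0119, 0.2435]
eef_rot: [-3.142, 0.0, 2.688]
force: [-0.0, 0.3, 0.1]
grip_width: 0.0601
time_s: 6.35
ee_pos: [0.5586, -0.0117, 0.2435]
eef_rot: [-3.141, 0.0, 2.688]
force: [0.4, -1.9, 1.2]
grip_width: 0.0603
t 6.35 case [ -7.9 -46.1 221.5] yaw 2.688 w 60.3 Fcase [-1.9 -0.   1.2] q6 -1.2
1.1 [array([345., 209.]), array([232., 336.]), array([325., 229.]), array([283., 276.])]
1.0 [array([355., 218.]), array([243., 346.]), array([339., 241.]), array([297., 289.])]
0.95 [array([360., 223.]), array([249., 351.]), array([345., 248.]), array([304., 295.])]
0.9 [array([365., 228.]), array([255., 357.]), array([352., 254.]), array([311., 302.])]
0.8 [array([374., 239.]), array([265., 368.]), array([364., 267.]), array([323., 316.])]
```

View pics/s5.png

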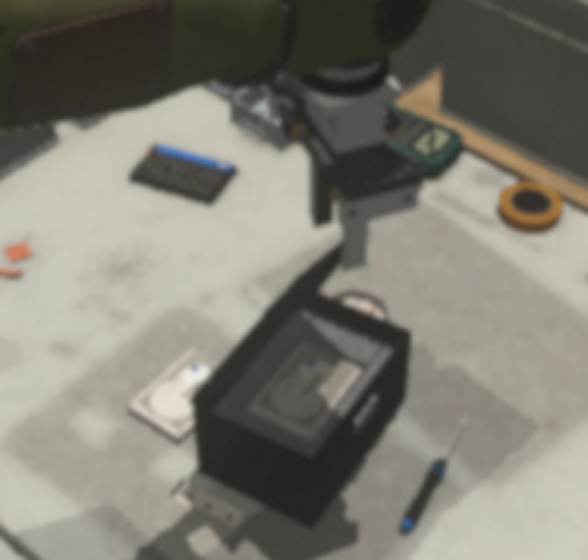

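```bash
python3 -m creep '{"xyz":[[-3.6,-0.2,0],[-3.6,-0.2,0],[-3.6,-0.2,0],[-3.6,-0.2,0],[-3.6,-0.2,0]],"spin":[0.1,0.1,0.1,0.1,0.1]}';  python3 -c "
from h import *
st()"
python3 -m creep '{"xyz":[[-3.6,-0.2,0],[-3.6,-0.2,0],[-3.6,-0.2,0],[-3.6,-0.2,0],[0,0,0]],"spin":[0.1,0.1,0.1,0.13,0]}';python3 - <<'E'
from h import *
import cv2
st()
a=ctrl.camera("scene")[100:300,170:380,::-1]
cv2.imwrite(f"pics/s6.png",cv2.resize(a,(588,560),interpolation=cv2.INTER_CUBIC))
E
```

```text
time_s: 7.02
ee_pos: [0.5721, -0.0232, 0.2434]
eef_rot: [-3.141, -0.0, 2.185]
force: [-0.5, -0.8, -0.1]
grip_width: 0.06
t 7.03 case [-21.6 -57.3 221.4] yaw 2.185 w 60.0 Fcase [-0.7  0.6 -0.1] q6 -0.72
time_s: 7.65
ee_pos: [0.5778, -0.0364, 0.2434]
eef_rot: [-3.141, -0.0, 1.758]
force: [-1.4, -0.5, 0.2]
grip_width: 0.06
t 7.65 case [-35.6 -60.6 221.4] yaw 1.758 w 60.0 Fcase [-0.2  1.4  0.2] q6 -0.31
```

View pics/s6.png

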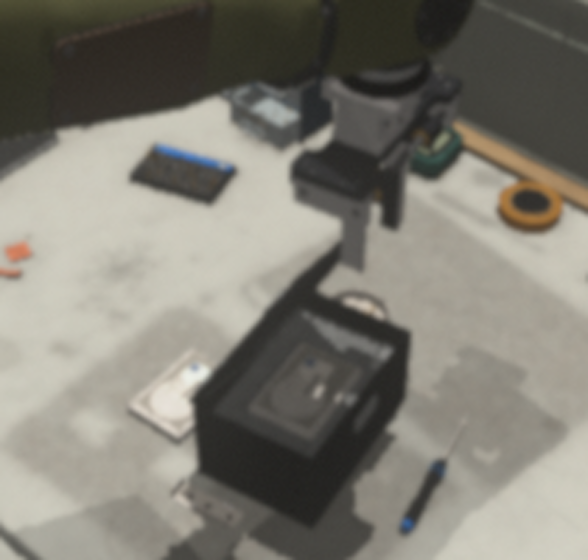

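The hand's tool x is now aligned with case x, and it is on the front side of the tongue. Next I lower the lid along its arc.

```bash
python3 -m creep '{"xyz":[[-6.3,0,5],[-6.2,0,5.2],[-6,0,5.6],[-5.8,0,5.9],[-5.5,0,6.3]],"spin":[0,0,0,0,0]}';  python3 -c "
from h import *
st(-83.4,-60.6,167)"
python3 -m creep '{"xyz":[[-4.8,0,6.5],[-4.6,0,6.5],[-4.3,0,6.6],[-4,0,6.8],[0,0,0]],"spin":[0,0,0,0,0]}';python3 - <<'E'
from h import *
import cv2
st(-83.4,-60.6,167)
a=ctrl.camera("scene")[100:300,170:380,::-1]
cv2.imwrite(f"pics/s7.png",cv2.resize(a,(588,560),interpolation=cv2.INTER_CUBIC))
z=lambda q:((q-[170,100])*2.8).round(0)
for th in(.7,.6,.5,.4,.3):print(th,[z(proj("scene",c2w(lid(d,yy,6,th),P))) for d,yy in((130,-95),(130,95),(160,-35),(160,35))])
E
```

```text
time_s: 8.32
ee_pos: [0.5835, -0.0664, 0.2152]
eef_rot: [3.141, 0.001, 1.758]
force: [-0.5, -3.5, 4.2]
grip_width: 0.0599
t 8.32 case [-66.2 -60.7 193.2] yaw 1.758 w 59.9 Fcase [-3.3  1.1  4.2] q6 -0.36
tool shift [-17.2  -0.2  26.2]
time_s: 8.95
ee_pos: [0.587, -0.0847, 0.189]
eef_rot: [3.141, 0.002, 1.757]
force: [1.2, -9.9, 4.6]
grip_width: 0.0598
t 8.95 case [-84.8 -60.8 167. ] yaw 1.757 w 59.8 Fcase [-10.    0.6   4.6] q6 -0.39
tool shift [ 1.4 -0.2 -0. ]
0.7 [array([383., 249.]), array([275., 380.]), array([374., 281.]), array([335., 330.])]
0.6 [array([390., 260.]), array([283., 391.]), array([384., 295.]), array([345., 344.])]
0.5 [array([396., 271.]), array([291., 403.]), array([392., 310.]), array([353., 359.])]
0.4 [array([401., 283.]), array([297., 415.]), array([398., 324.]), array([360., 373.])]
0.3 [array([405., 294.]), array([302., 426.]), array([403., 338.]), array([365., 387.])]
```

View pics/s7.png

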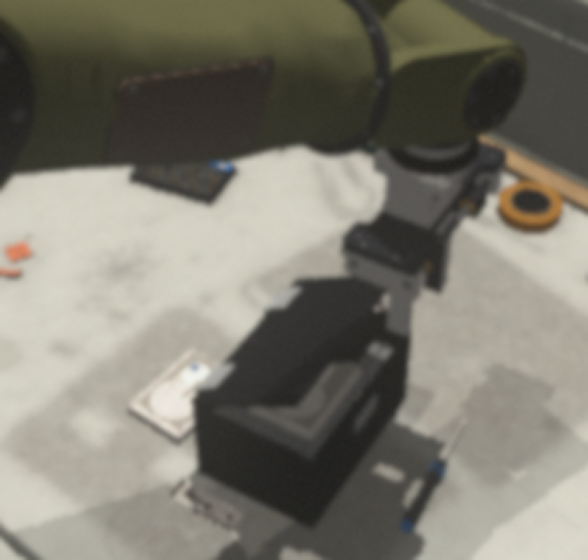

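```bash
python3 -m creep '{"xyz":[[-4.4,0,7.3],[-3.4,0,7.5],[-3,0,7.5],[-2.5,0,7.5],[0,0,0]],"spin":[0,0,0,0,0]}';  python3 -c "
from h import *
st(-96.7,-60.6,137)"
```

```text
time_s: 9.62
ee_pos: [0.5895, -0.0979, 0.159]
eef_rot: [3.141, 0.003, 1.758]
force: [2.5, -11.9, 1.7]
grip_width: 0.0597
t 9.62 case [-98.2 -60.8 137. ] yaw 1.758 w 59.7 Fcase [-12.2  -0.3   1.7] q6 -0.41
tool shift [ 1.5 -0.2 -0. ]
```

```bash
python3 -m creep '{"xyz":[[-2.5,0,7.6],[-2,0,7.6],[0,0,0]],"spin":[0,0,0]}';  python3 - <<'E'
from h import *
import cv2
st()
a=ctrl.camera("scene")[100:300,170:380,::-1]
cv2.imwrite(f"pics/s8.png",cv2.resize(a,(588,560),interpolation=cv2.INTER_CUBIC))
z=lambda q:((q-[170,100])*2.8).round(0)
for th in(.4,.3,.2,.1):print(th,[z(proj("scene",c2w(lid(d,yy,6,th),P))) for d,yy in((130,-95),(130,95),(160,-35),(160,35))])
E
```

```text
time_s: 10.0
ee_pos: [0.5902, -0.1021, 0.1436]
eef_rot: [3.141, 0.002, 1.758]
force: [2.2, -11.0, 1.4]
grip_width: 0.0601
t 10.0 case [-102.5  -60.8  121.6] yaw 1.758 w 60.1 Fcase [-11.2  -0.1   1.4] q6 -0.42
0.4 [array([401., 283.]), array([297., 415.]), array([398., 324.]), array([360., 373.])]
0.3 [array([405., 294.]), array([302., 426.]), array([403., 338.]), array([365., 387.])]
0.2 [array([408., 304.]), array([306., 437.]), array([406., 351.]), array([369., 401.])]
0.1 [array([409., 315.]), array([308., 447.]), array([408., 364.]), array([371., 414.])]
```

View pics/s8.png

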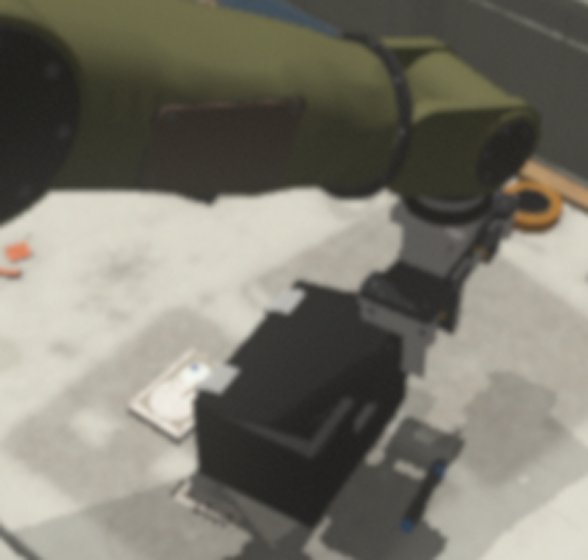

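Run:
```python
import cv2,numpy as np
a=cv2.imread("pics/s8.png")[270:540,180:450].astype(float)
a=255*np.clip(a/130,0,1)**.5
cv2.imwrite("pics/s8b.png",cv2.resize(a.astype(np.uint8),(594,594)))
```

```text
(no output)
```

View pics/s8b.png

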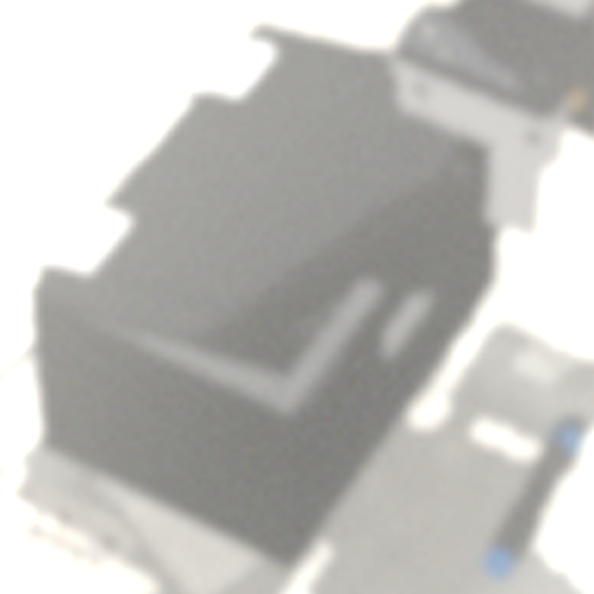

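```bash
python3 -m creep '{"xyz":[[-1.2,0,6],[-0.8,0,6],[0,0,0]],"spin":[0,0,0]}';  python3 -c "
from h import *
st()"
```

```text
time_s: 10.42
ee_pos: [0.5907, -0.1042, 0.1317]
eef_rot: [3.141, 0.003, 1.758]
force: [3.3, -12.8, 1.1]
grip_width: 0.0603
t 10.43 case [-104.7  -60.9  109.7] yaw 1.758 w 60.3 Fcase [-13.2  -0.9   1.1] q6 -0.42
```

```bash
python3 -m creep '{"xyz":[[-0.5,0,3],[-0.4,0,3],[-0.2,0,3],[0,0,0]],"spin":[0,0,0,0]}';  python3 -c "
from h import *
st()"; python3 -m creep '{"xyz":[[-0.2,0,3],[0,0,3],[0,0,3],[0,0,3],[0,0,0]],"spin":[0,0,0,0,0]}';  python3 - <<'E'
from h import *
import cv2
st()
a=ctrl.camera("scene")[200:300,230:340,::-1].astype(float)
a=255*np.clip(a/130,0,1)**.5
cv2.imwrite("pics/s9.png",cv2.resize(a.astype(np.uint8),(616,560),interpolation=cv2.INTER_CUBIC))
z=lambda q:((q-[230,200])*5.6).round(0)
for th in(.2,.1,.05,0):print(th,[z(proj("scene",c2w(lid(d,yy,0,th),P))) for d,yy in((130,-95),(130,95),(160,-35),(160,35))])
E
```

```text
time_s: 10.92
ee_pos: [0.5909, -0.1053, 0.1228]
eef_rot: [3.141, 0.003, 1.758]
force: [2.7, -13.3, -0.2]
grip_width: 0.0597
t 10.93 case [-105.7  -60.9  100.8] yaw 1.758 w 59.7 Fcase [-13.6  -0.2  -0.2] q6 -0.42
time_s: 11.55
ee_pos: [0.591, -0.1059, 0.1109]
eef_rot: [3.141, 0.003, 1.758]
force: [4.1, -14.4, 0.5]
grip_width: 0.0599
t 11.55 case [-106.4  -60.9   88.9] yaw 1.758 w 59.9 Fcase [-14.9  -1.4   0.5] q6 -0.42
0.2 [array([481.,  58.]), array([277., 324.]), array([478., 152.]), array([404., 251.])]
0.1 [array([483.,  78.]), array([281., 344.]), array([481., 177.]), array([408., 276.])]
0.05 [array([483.,  88.]), array([282., 354.]), array([481., 189.]), array([408., 288.])]
0 [array([483.,  97.]), array([282., 363.]), array([480., 200.]), array([408., 300.])]
```

View pics/s9.png

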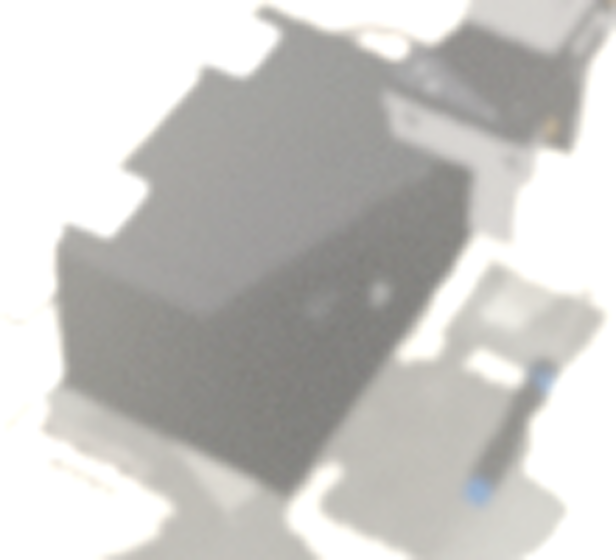

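```bash
for i in 1; do :; done; python3 -m creep '{"xyz":[[0,0,2],[0,0,2],[0,0,0]],"spin":[0,0,0]}';  python3 -c "
from h import *
st()"; python3 -m creep '{"xyz":[[0,0,2],[0,0,2],[0,0,0]],"spin":[0,0,0]}';  python3 -c "
from h import *
st()"; python3 -m creep '{"xyz":[[0,0,2],[0,0,2],[0,0,0]],"spin":[0,0,0]}';  python3 -c "
from h import *
st()"
```

```text
time_s: 11.98
ee_pos: [0.5915, -0.1059, 0.1082]
eef_rot: [3.139, 0.004, 1.758]
force: [2.8, -14.9, 8.0]
grip_width: 0.0601
t 11.97 case [-106.5  -61.3   86.2] yaw 1.758 w 60.1 Fcase [-15.2  -0.    8. ] q6 -0.42
time_s: 12.35
ee_pos: [0.5917, -0.1059, 0.1044]
eef_rot: [3.138, 0.004, 1.758]
force: [2.9, -13.2, 9.5]
grip_width: 0.06
t 12.35 case [-106.5  -61.6   82.4] yaw 1.758 w 60.0 Fcase [-13.5  -0.4   9.5] q6 -0.42
time_s: 12.72
ee_pos: [0.5918, -0.1059, 0.1005]
eef_rot: [3.138, 0.004, 1.758]
force: [3.5, -14.4, 8.9]
grip_width: 0.0599
t 12.72 case [-106.5  -61.7   78.5] yaw 1.758 w 59.9 Fcase [-14.8  -0.9   8.9] q6 -0.42
```

The vertical force has levelled off at about 9 N while the finger slides, so the lid is seated on the rim. I back straight off forwards, then go up.

```bash
python3 -m creep '{"xyz":[[-3,0,0],[-8,0,0],[-15,0,0],[-15,0,0],[-8,0,0]],"spin":[0,0,0,0,0]}'; python3 -m creep '{"xyz":[[0,0,-10],[0,0,-30],[0,0,-40],[0,0,-40],[0,0,-20]],"spin":[0,0,0,0,0]}'; python3 -m creep '{"xyz":[[-15,0,-10],[-35,0,0],[-40,0,0],[-40,0,0],[-30,0,0]],"spin":[0,0,0,0,0]}'; python3 -m creep '{"xyz":[[-15,0,0],[0,0,0],[0,0,0],[0,0,0]],"spin":[0,0,0,0]}'
python3 - <<'E'
from h import *
import cv2
st()
for n in("top","scene"):
    b=ctrl.camera(n)[:,:,::-1];cv2.imwrite(f"pics/{n}10.png",b)
    a=b[200:300,230:340] if n=="scene" else b[175:305,220:350]
    a=255*np.clip(a.astype(float)/(130 if n=="scene" else 255),0,1)**.5
    cv2.imwrite(f"pics/{n}10z.png",cv2.resize(a.astype(np.uint8),(590,560),interpolation=cv2.INTER_CUBIC))
E
```

```text
time_s: 13.35
ee_pos: [0.5997, -0.1532, 0.0989]
eef_rot: [-3.141, -0.0, 1.757]
force: [0.5, 0.7, -0.4]
grip_width: 0.06
time_s: 13.98
ee_pos: [0.6, -0.1516, 0.2424]
eef_rot: [3.138, 0.002, 1.758]
force: [-0.3, -0.1, -0.7]
grip_width: 0.0602
time_s: 14.6
ee_pos: [0.6291, -0.3115, 0.2482]
eef_rot: [-3.141, -0.001, 1.757]
force: [-0.2, 0.2, -0.6]
grip_width: 0.0598
time_s: 15.1
ee_pos: [0.6323, -0.3232, 0.2493]
eef_rot: [3.141, 0.0, 1.759]
force: [0.4, 0.1, -0.6]
grip_width: 0.0598
t 15.1 case [-327.6  -61.9  227.3] yaw 1.759 w 59.8 Fcase [ 0.  -0.4 -0.6] q6 -0.71
```

View pics/scene10z.png

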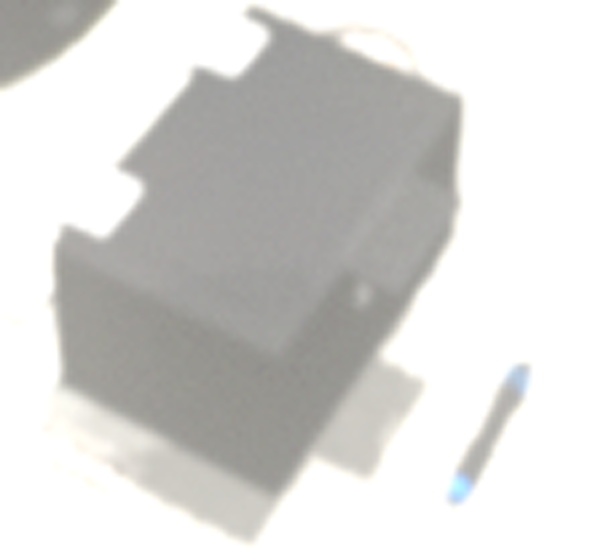

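View pics/scene10.png

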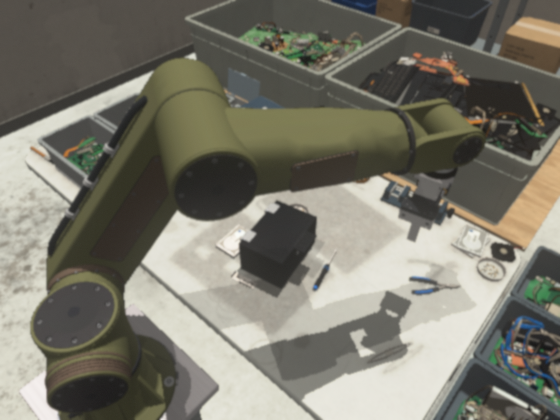

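View pics/top10z.png

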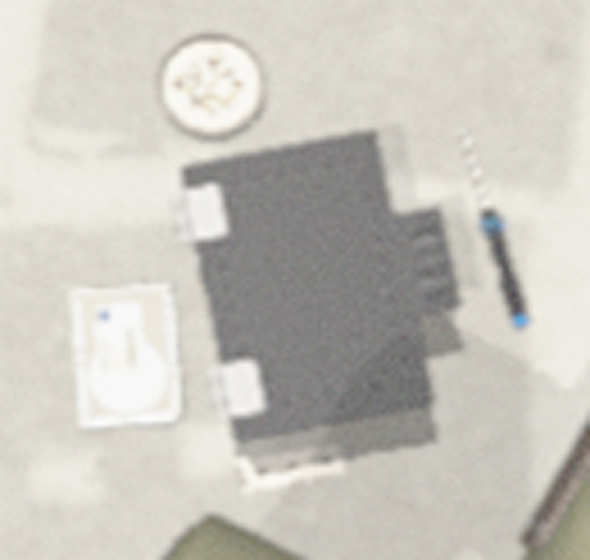

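The lid is flat on the rim: its near front corner is at zoomed (277,355), against about 350 to 363 predicted for shut. The dish, driver, drive and bracket are where they started, and the arm is clear.

```bash
python3 -c "
from station import ctrl
print(abs(ctrl.get_obs()['joint_vel']).max()); print(ctrl.hand_in())"
```

```text
0.004448412522433489
the job is handed in; nothing more can be done
None
```

The lid is shut, and I handed the job in at about 15 s of the 42 s allowed. No verdict is reported, so I can't confirm it passed.

**How it went:** I put the open fingers either side of the lid. The back finger tipped the lid forward, and it leaned onto the front finger at about 1.1 rad. I then turned the hand so it stood wholly in front of the tongue. From there I let the lid down on its tongue at roughly 0.2–0.5 rad/s by my own estimate. At the end I slid the finger about 10 mm past the seated lid, then backed off.

**Last checks:**
- **Lid:** in both pictures it lies flat on the rim, and its front corner matches the predicted shut position to within a few zoomed pixels. I can't measure its angle to 0.03 rad from the pictures. The stronger sign is that the vertical force levelled off at about 9 N while the finger slid past it.
- **Other things on the table:** the drive behind the lid, dish, driver and bracket look unmoved. I did not zoom in on the cutter, tweezers, bit tray or heat sink, but the arm never went low near them.
- **Drive inside:** it is hidden under the closed lid, so I couldn't see it at the end. No finger went down into the case.
- **Arm:** it was at rest with no contact force, about 0.2 m in front of the case.

**Less certain:**
- **Press on the tongue:** it read 10–15 N sideways (up to about 17–18 N in total, below the 25 N limit). That was more than I planned, because the case stood 1–2 mm further forward than I had fitted it.
- **Catch:** at the first contact near 1.1 rad the force was too small to read above the noise. By about 0.5 rad it was clear, at 10 N.

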